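# Unbolt and open a rearing tank with the hooked rod

## Task

Open the tank that has the piece of bark in it, working from a distance with the hooked rod: hook the bolt's knob and draw the bolt right back, then slide the hatch pane across until it is fully open. Afterwards lay the rod gently back down, flat on the bench in front of the tanks. The animals sting, so keep the gripper and arm off both tanks; leave the other tank bolted and shut, do not knock into the microscope or the centrifuge, and do not shift the bottles or the tub.

Things in the scene. Friction and masses are not known exactly. Their poses are not given: they have to be found in the camera images.
- rod: Hooked rod, 275 g, lying flat on the bench. Origin: underside centre of its black flat-sided handle (x -85 to 85, 20 wide, 26 high); +x runs along the rod to the hook, +y to the side the hook is bent to, z up. A 7 mm steel shank, its axis 13 above the underside, runs from the handle to x = 335 and ends in a level crook, foremost point x = 358.5. Balances at x = 67.
- rod_grip (a point): Good place to grip the rod, near its balance point: centre of the handle's cross-section (x = 62, y = 0, z = 13 in the rod's frame); axes as the rod's.
- rod_crook (a point): Centre of the rod's crook (x = 335, y = 20, z = 13 in the rod's frame, axes as the rod's): a half-circle of 7 mm bar, a U open towards the handle, 33 clear inside (16.5 all round this point on its closed side); its return leg lies at y = 40 and ends at x = 323.
- tank_bark: The tank to open: glass tank 200 (x) by 240 (y), fixed, at the back of the bench, a half-round of brown bark on the soil inside, seen through the clear top. Origin: underside centre; x away from the robot, y left, z up. Left half of the top: fixed pane. Right half: the hatch, a clear pane (top z = 154) that slides left (+y) over it. Rim top z = 158, at the far side (x 86 to 100) 172.
- bark_stud (a point): Point on the upright knob stem of the bark tank's bolt, at z = 183 in the tank's frame; axes as the tank's. Bolt home and hatch shut: x = 30, y = -56 in the tank's frame; it moves -x with the bolt and +y with the hatch. Stem 10 thick, free to be hooked from z = 170 to 193; above it a head 15 thick, top z = 201. The bolt's two staples, at x = -23 and 66, stand to z = 170.
- bark_bolt (a joint): Steel tower bolt along x on the bark tank's hatch pane, m: 0 = home, its nose about 12 mm in a notch of the far rim, which locks the hatch until the bolt is drawn that far; 0.026 = fully drawn, towards the tank's near side (-x). It may start up to 6 mm drawn, and stays where it is left; about 2 N moves it.
- bark_hatch (a joint): Hatch pane of the bark tank, m: 0 = shut, 0.100 = fully open (slid to the tank's +y). It stays where it is left; about 1 N moves it.
- tank_stones: The other tank, of the same make and size, with its own hatch and bolt, but with grey stones inside. Origin and axes as for the bark tank. It must stay bolted and shut.
- stones_stud (a point): Knob stem of the stones tank's bolt, at the same place as on the bark tank.
- stones_bolt (a joint): Bolt of the stones tank, m: 0 = home. Leave at 0.
- stones_hatch (a joint): Hatch of the stones tank, m: 0 = shut. Leave at 0.
- wash_bottle: White wash bottle, 70 in diameter, 205 high with a thin bent spout on top that reaches 48 out from the axis; stands loose. Origin: centre of its underside.
- reagent_bottle: Brown glass bottle with black cap, 74 in diameter, 190 high; stands loose. Origin: centre of its underside.
- sample_tub: Clear lidded sample tub, 90 in diameter, 75 high; stands loose. Origin: centre of its underside.
- microscope: Microscope, fixed, 240 (x) by 180 (y), eyepieces towards its -x side and reaching to x = -150, about 420 high. Origin: centre of its underside.
- centrifuge: White bench centrifuge, fixed, 240 (x) by 200 (y), 170 high. Origin: centre of its underside.

How it is judged:
By the outcome, as a careful person would: the job done as asked, in the order asked, and still so for the second after the job is handed in, with the robot touching nothing.
It also fails if it takes over 61 s, if anything falls off the work surface, if the arm or the gripper's body presses on something with over 40 N, if the wrist force passes 120 N, or if a joint passes its speed limit or range.

## Robot

A 6-joint arm with a two-finger parallel gripper is mounted at the origin on the work surface. World frame = base frame: x ahead of the robot, y to its left, z up, the work surface at z = 0. Lengths are in m, angles in rad, forces in N, time in s.
With the tool pointing down it reaches from about 0.35 to 0.775 m from the base axis. Payload 5.5 kg.
Tool frame: the origin (TCP) lies midway between the tips of the shut fingers; the grasp point (between the pads) lies 19 mm behind it; z points along the fingers, y is the line along which they close (so a half turn about z gives the same grasp; the last joint's range is limited). The gripper opens to 85 mm and grips with 20 to 120 N. Pads are 22 mm wide; open, the fingers measure 114 mm over their backs; the gripper's body (76 mm by 85 mm) begins 54 mm behind the grasp point. The pads swing forward as they close: fully open they stand 13 mm farther back than shut.
Start: joints at [1.159, 0.313, 0.046, 1.304, 0, 1.431], TCP at [0.154, 0.554, 0.231] pointing down, gripper open.
Joint ranges: [-2.76, 2.76], [-0.86, 1.69], [-1.03, 1.26], [-2.2, 2.34], [-1.47, 1.5], [-3.14, 3.14]. Speed limits (rad/s): [2.57, 2.57, 3.14, 3.14, 3.14, 3.14].

## Interface

Orientations are given as a unit quaternion [w, x, y, z].
In Python, from workcell import env gives the robot as it stands. The module is installed in compiled form; this text tells all that it offers.
- The arm moves only by the tool servo_tool, never from a script. Its argument "increments" is a list of rows, each an object of numbers: "grip": the closure, from 0 (fully open) to 1 (shut); "x", "y", "z": the shift along the tool's x, y, z in mm; "roll": the turn about the tool's z in degrees. In form: [{"grip": .., "x": .., "y": .., "z": .., "roll": ..}, ...]. A call has 1 to 5 rows; each row shifts and turns the commanded pose from where the row before left it, along the tool's axes as they then stand; what a row does not reach is not made up. A row lasts 1/12 s, in which the tool goes at most 41.7 mm and 7.16 degrees, less where a joint would pass 70% of its speed; a pose out of reach is approached as far as the arm can. A call is refused whole if a number of a shift passes 41.7 or a number of a turn 7.16, either way. A call with a gripper value outside its range is refused whole. The fingers move at their own pace and stop on an object; "grip_force" is the grip in N (left out, the last holds). Time passes only in rows, so rows that do not move let the fingers close. It gives the time, the measured TCP pose, the force, the opening and the grip force at its end, in the units of the state.
- env.get_state(): the state, without advancing time (a new reading comes with each control period).
- env.read_camera(name): name is "scene" or "top"; returns the picture (400x640x3 uint8, red, green, blue); there is no depth.
- env.get_calibration(name): a dict with "vertical_fov" (degrees; the focal length in pixels is half the picture's height over the tangent of half this angle, whatever the lens; pixels are square), "cx", "cy" (the principal point, pixels), "rvec" (rotation vector, rad) and "tvec" (3), from world to camera coordinates, as OpenCV has them. Camera axes: x right, y down, z forward; pixel columns grow to the right and rows downward; lengths in m; the calibration is good to about 2 mm. A picture is of the moment at which its call begins. get_calibration takes no time and is no camera call.
- env.hand_in(): hands the job in; it is judged then, once.
The state is a dict: "clock": time; "joint_pos": joint angles; "qvel": joint speeds; "tau": joint torques, N m; "tcp_pos": TCP position; "orientation": TCP orientation; "wrist_force": force on the tool from outside, world axes, zero at the start; "ft_torque": the same for the moment, N m; "finger_gap": finger opening in m; "grip_force": force on a finger pad.
Only numpy, scipy, OpenCV 4.12 (cv2) and the standard library are available. Lean on these libraries where they do the work, as an engineer would, in place of code of your own. Each camera call takes 0.05 s, during which the arm holds its last target. There are 200 camera calls.

## Working session

There is one attempt and no reset: what is moved stays moved. The work goes in short steps, Python scripts to look and compute and a tool call to move; the robot and the scene stay as the last step left them, time stands still between calls to the robot, and variables do not carry over. Pictures are saved under pics/ and viewed, at most 12 in all, crops included, and the job is handed in when it is done.

Besides the shell and the picture viewer there is one more tool, called after "Call:" by a JSON object that holds its "api" and its "payload", one argument or row to a line. servo_tool: Moves the arm, as the interface text tells. Its arguments: {"type":"object","properties":{"increments":{"type":"array"},"grip_force":{"type":"number"}},"required":["increments"]}

```bash
mkdir -p pics; cat > h.py <<'E'
import numpy as np,cv2
from workcell import env
def cam(n):
    c=env.get_calibration(n);f=200/np.tan(np.radians(c['vertical_fov'])/2)
    R=cv2.Rodrigues(np.array(c['rvec'],float))[0];return c,f,R,np.array(c['tvec'],float).ravel()
def onplane(n,u,v,z):
    c,f,R,t=cam(n);C=-R.T@t;d=R.T@np.array([(u-c['cx'])/f,(v-c['cy'])/f,1]);return C+d*(z-C[2])/d[2]
def proj(n,p):
    c,f,R,t=cam(n);q=R@np.array(p)+t;return np.array([c['cx']+f*q[0]/q[2],c['cy']+f*q[1]/q[2]])
def shot(n,fn,crop=None,s=1):
    im=env.read_camera(n)[:,:,::-1];cv2.imwrite('pics/raw_'+fn,im)
    if crop: a,b,c,d=crop;im=im[b:d,a:c]
    cv2.imwrite('pics/'+fn,cv2.resize(im,None,fx=s,fy=s,interpolation=cv2.INTER_CUBIC));return im
E
python3 - <<'E'
from h import *
for n in ('top','scene'):
    shot(n,n+'0.png',s=1.25);c,f,R,t=cam(n);print(n,f,c,-R.T@t)
s=env.get_state();print(s)
E
```

```text
top 473.2521348263831 {'vertical_fov': 45.81858814384646, 'cx': 320.55830560530086, 'cy': 200.13843013528557, 'rvec': array([ 2.18217286, -2.04116115,  0.21110391]), 'tvec': array([-0.02074922,  0.58011369,  1.78627272])} [ 2.08624479e-01 -1.46627886e-03  1.86660288e+00]
scene 402.5501779094039 {'vertical_fov': 52.839357023441636, 'cx': 314.0444764844006, 'cy': 201.0059380770289, 'rvec': array([ 2.61435177, -1.09970764,  0.18701383]), 'tvec': array([-0.42057557,  0.42411277,  1.32670566])} [ 0.27251075 -0.31335849  1.39443455]
{'clock': 0.1, 'joint_pos': array([ 1.15941224e+00,  3.13921541e-01,  4.51233807e-02,  1.30362216e+00,
       -9.00948402e-06,  1.43119312e+00]), 'qvel': array([ 0.0001911 , -0.00119005,  0.00017082,  0.00062446,  0.00104266,
       -0.00088956]), 'tau': array([ 3.94384173e-03, -4.81724060e+01,  2.99246138e+01,  1.26741134e-02,
       -5.19278402e-06, -9.83311054e-06]), 'tcp_pos': array([0.15418922, 0.55347396, 0.23051279]), 'orientation': array([-2.16545718e-04,  1.35472547e-01,  9.90780768e-01, -7.82601197e-04]), 'wrist_force': array([ 0.38437962, -0.75837015, -0.02169256]), 'ft_torque': array([ 0.04780309,  0.02186168, -0.02612646]), 'grip_force': 0.0, 'finger_gap': 0.08563274383859473}
```

View pics/top0.png

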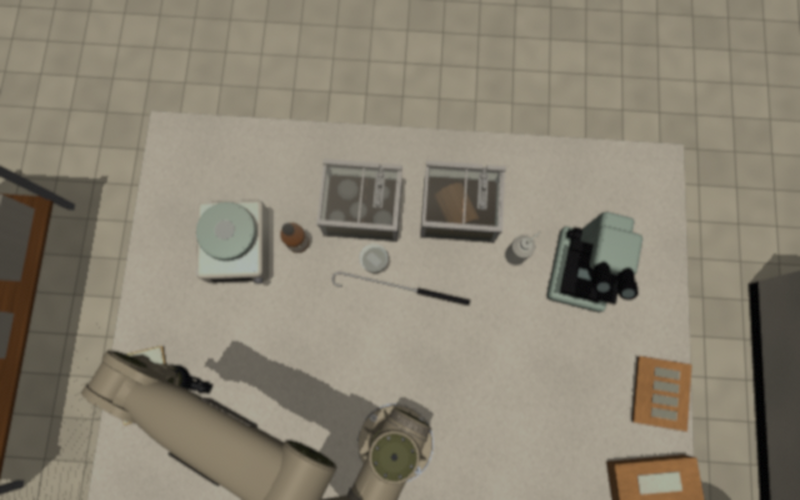

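View pics/scene0.png

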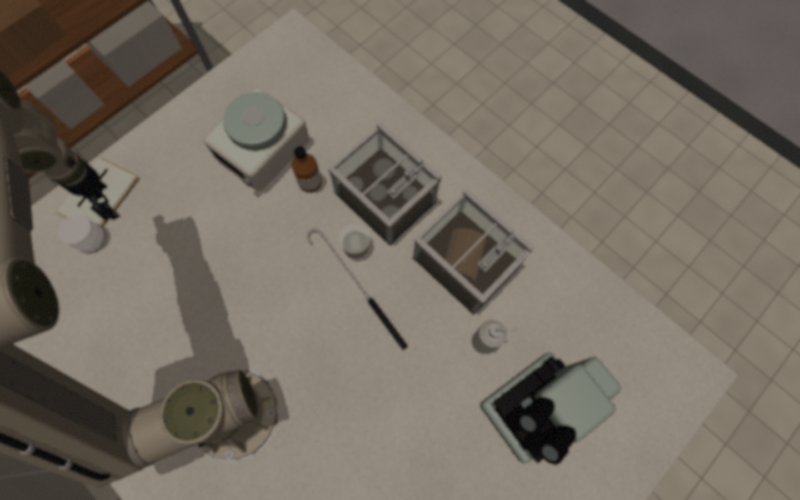

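The blurred top view shows stones tank at (360,200) and bark tank at (462,202), in viewed (1.25x) pixels. The rod's handle runs from (418,291) to (470,302), its crook is at (335,280) on the left and bent towards the robot, and the tub (375,260) stands close to the shank. Next I'll measure.

```bash
python3 - <<'E'
from h import *
im=cv2.imread('pics/raw_top0.png');g=im.max(2)
m=np.zeros_like(g);m[220:250,325:385]=(g[220:250,325:385]<70)
ys,xs=np.nonzero(m);print(len(xs))
r=cv2.minAreaRect(np.c_[xs,ys].astype(np.float32));print(r)
c=np.array([xs.mean(),ys.mean()]);P=np.array([onplane('top',u,v,.02)[:2] for u,v in zip(xs,ys)])
ce=P.mean(0);w,V=np.linalg.eigh(np.cov((P-ce).T));d=V[:,1]*np.sign(V[1,1]);t=(P-ce)@d
print('handle',ce,d,np.degrees(np.arctan2(d[1],d[0])),t.min(),t.max())
print('crook end approx',onplane('top',333/1.25,280/1.25,.013))
a=im[120:200,250:410];cv2.imwrite('pics/tanks.png',cv2.resize(a,None,fx=5,fy=5,interpolation=cv2.INTER_CUBIC))
b=cv2.imread('pics/raw_scene0.png')[150:260,325:430];cv2.imwrite('pics/bark_s.png',cv2.resize(b,None,fx=5,fy=5,interpolation=cv2.INTER_CUBIC))
E
```

```text
155
((354.016845703125, 236.92694091796875), (41.2242431640625, 3.7476584911346436), 12.994616508483887)
handle [ 0.45011632 -0.1230367 ] [0.16286932 0.98664765] 80.626518608411 -0.07970741153986739 0.0814873774661751
crook end approx [0.47915485 0.22588254 0.013     ]
```

View pics/tanks.png

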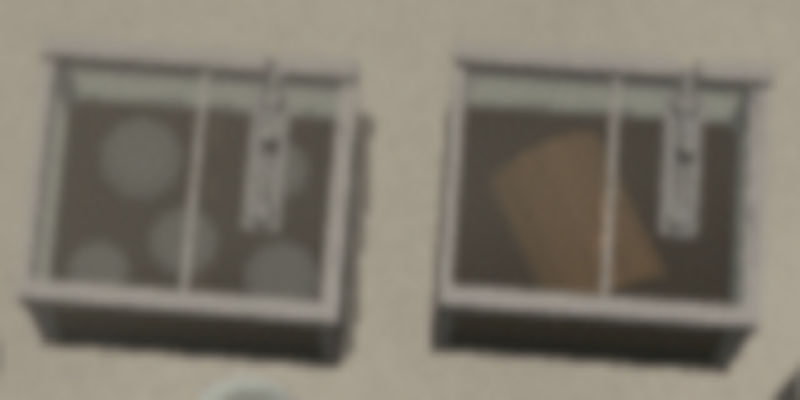

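View pics/bark_s.png

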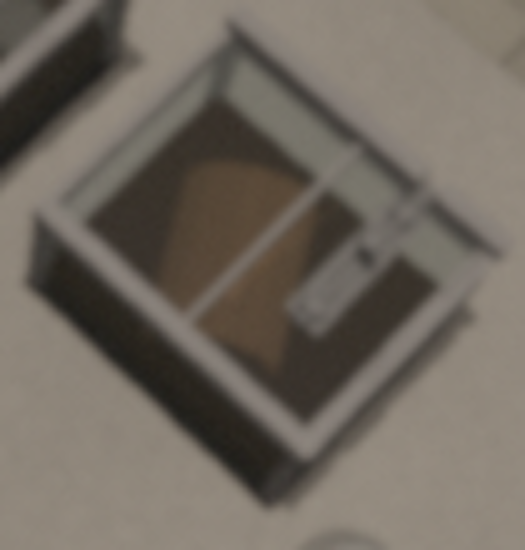

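The crops show the bark tank with rim corners (crop px) near-left (437,305), near-right (752,325), far-left (457,57), far-right (770,80). Its dark knob head is at (684,157) in the top crop and (366,257) in the scene crop.

```bash
python3 - <<'E'
from h import *
T=lambda u,v,z:onplane('top',250+u/5,120+v/5,z)[:2]
nl,nr=T(437,303,.158),T(752,325,.158);fl,fr=T(457,55,.172),T(770,80,.172)
print(nl,nr,fl,fr)
for a,b in((nr,nl),(fr,fl),):d=b-a;print('len',np.hypot(*d),'yaw',np.degrees(np.arctan2(-d[0],d[1])))
for a,b in((nl,fl),(nr,fr)):d=b-a;print('len',np.hypot(*d),'yaw',np.degrees(np.arctan2(d[1],d[0])))
print('centre',(nl+nr+fl+fr)/4)
# dark knob centroid, weighted, both views
for n,(cx,cy) in(('top',(250+684/5,120+157/5)),('scene',(325+366/5,150+257/5))):
    g=cv2.imread(f'pics/raw_{n}0.png').max(2).astype(float);x0,y0=int(round(cx))-3,int(round(cy))-3
    p=g[y0:y0+7,x0:x0+7];w=np.clip(np.percentile(p,35)-p,0,None);Y,X=np.mgrid[y0:y0+7,x0:x0+7]
    u,v=(X*w).sum()/w.sum(),(Y*w).sum()/w.sum();print(n,u,v,onplane(n,u,v,.199),onplane(n,u,v,.19))
# obstacles
for nm,u,v,z in(('tub',375,258,.075),('wash',522,244,.15),('stonesNR',399,238,.158),('micro left',552,298,.02),('crookfar',333,280,.013),('tank base near r',0,0,0)):
    print(nm,onplane('top',u/1.25,v/1.25,z)[:2])
E
```

```text
[ 0.63807699 -0.04062455] [ 0.6369885  -0.27499781] [ 0.82777162 -0.04394296] [ 0.82389223 -0.28012942]
len 0.23437578230596318 yaw -0.266092593162194
len 0.23621831884522446 yaw -0.941005887818438
len 0.18972365582377054 yaw -1.0021965267917965
len 0.1869741555781938 yaw -1.5727130649783225
centre [ 0.73168233 -0.15992368]
top 388.00216450216453 151.08658008658008 [ 0.75183747 -0.21875937  0.199     ] [ 0.75476917 -0.2199321   0.19      ]
scene 397.8551269990593 201.2351834430856 [ 0.74933855 -0.22237241  0.199     ] [ 0.75292841 -0.22168741  0.19      ]
tub [0.54704685 0.09524156]
wash [ 0.6043508  -0.34130341]
stonesNR [0.59626363 0.02438867]
micro left [ 0.46720248 -0.46535779]
crookfar [0.47915485 0.22588254]
tank base near r [1.39515137 1.48601804]
```

Call:
{"api": "servo_tool", "payload": {
  "increments": [
    {"grip":0,"x":-25.5,"y":-28.4,"z":5},
    {"grip":0,"x":-25.5,"y":-28.4,"z":5},
    {"grip":0,"x":-25.5,"y":-28.4,"z":5},
    {"grip":0,"x":-25.5,"y":-28.4,"z":5},
    {"grip":0,"x":-25.5,"y":-28.4,"z":5}
  ],
  "grip_force": 100
}}

```text
invalid input at $.increments[0]: expected keys grip, x, y, z, roll
```

Call:
{"api": "servo_tool", "payload": {
  "increments": [
    {"grip":0,"x":-25.5,"y":-28.4,"z":5},
    {"grip":0,"x":-25.5,"y":-28.4,"z":5},
    {"grip":0,"x":-25.5,"y":-28.4,"z":5},
    {"grip":0,"x":-25.5,"y":-28.4,"z":5},
    {"grip":0,"x":-25.5,"y":-28.4,"z":5}
  ]
}}

```text
invalid input at $.increments[0]: expected keys grip, x, y, z, roll
```

Call:
{"api": "servo_tool", "payload": {
  "increments": [
    {"grip":0,"x":-25.5,"y":-28.4,"z":5},
    {"grip":0,"x":-25.5,"y":-28.4,"z":5},
    {"grip":0,"x":-25.5,"y":-28.4,"z":5},
    {"grip":0,"x":-25.5,"y":-28.4,"z":5},
    {"grip":0,"x":-25.5,"y":-28.4,"z":5}
  ]
}}

```text
invalid input at $.increments[0]: expected keys grip, x, y, z, roll
```

Call:
{"api": "servo_tool", "payload": {
  "increments": [
    {"grip":0,"x":-25.5,"y":-28.4,"z":5},
    {"grip":0,"x":-25.5,"y":-28.4,"z":5},
    {"grip":0,"x":-25.5,"y":-28.4,"z":5},
    {"grip":0,"roll":-6.87},
    {"grip":0,"roll":-6.87}
  ]
}}

```text
invalid input at $.increments[0]: expected keys grip, x, y, z, roll
```

Call:
{"api": "servo_tool", "payload": {
  "increments": [
    {"grip":0,"roll":-6.87},
    {"grip":0,"roll":-6.87},
    {"grip":0,"roll":-6.87},
    {"grip":0,"roll":-6.87},
    {"grip":0,"roll":-6.87}
  ]
}}

```text
invalid input at $.increments[0]: expected keys grip, x, y, z, roll
```

Call:
{"api": "servo_tool", "payload": {
  "increments": [
    {"grip":0,"roll":-6.87},
    {"grip":0,"roll":-6.87},
    {"grip":0,"roll":-6.87},
    {"grip":0,"roll":-6.87},
    {"grip":0,"roll":-6.87}
  ]
}}

```text
invalid input at $.increments[0]: expected keys grip, x, y, z, roll
```

Call:
{"api": "servo_tool", "payload": {
  "increments": [
    {"grip":0,"roll":-6.87},
    {"grip":0,"roll":-6.87},
    {"grip":0},
    {"grip":0}
  ]
}}

```text
invalid input at $.increments[0]: expected keys grip, x, y, z, roll
```

All keys are needed in every row.

Call:
{"api": "servo_tool", "payload": {
  "increments": [
    {"grip":0,"x":-25.5,"y":-28.4,"z":5,"roll":0},
    {"grip":0,"x":-25.5,"y":-28.4,"z":5,"roll":0},
    {"grip":0,"x":-25.5,"y":-28.4,"z":5,"roll":0},
    {"grip":0,"x":-25.5,"y":-28.4,"z":5,"roll":0},
    {"grip":0,"x":-25.5,"y":-28.4,"z":5,"roll":0}
  ],
  "grip_force": 100
}}

```text
clock: 0.52
tcp_pos: [0.2391, 0.3811, 0.2056]
orientation: [-0.0, 0.135, 0.991, -0.0]
wrist_force: [1.2, 0.9, 0.3]
finger_gap: 0.0854
grip_force: 0.0
```

Call:
{"api": "servo_tool", "payload": {
  "increments": [
    {"grip":0,"x":-25.5,"y":-28.4,"z":5,"roll":0},
    {"grip":0,"x":-25.5,"y":-28.4,"z":5,"roll":0},
    {"grip":0,"x":-25.5,"y":-28.4,"z":5,"roll":0},
    {"grip":0,"x":-25.5,"y":-28.4,"z":5,"roll":0},
    {"grip":0,"x":-25.5,"y":-28.4,"z":5,"roll":0}
  ]
}}

```text
clock: 0.93
tcp_pos: [0.3238, 0.2102, 0.181]
orientation: [0.0, 0.135, 0.991, 0.0]
wrist_force: [1.3, 0.3, 0.2]
finger_gap: 0.0857
grip_force: 0.0
```

Call:
{"api": "servo_tool", "payload": {
  "increments": [
    {"grip":0,"x":-25.5,"y":-28.4,"z":5,"roll":0},
    {"grip":0,"x":-25.5,"y":-28.4,"z":5,"roll":0},
    {"grip":0,"x":-25.5,"y":-28.4,"z":5,"roll":0},
    {"grip":0,"x":-25.5,"y":-28.4,"z":5,"roll":0},
    {"grip":0,"x":-25.5,"y":-28.4,"z":5,"roll":0}
  ]
}}

```text
clock: 1.35
tcp_pos: [0.4087, 0.039, 0.156]
orientation: [0.0, 0.136, 0.991, 0.0]
wrist_force: [0.6, 0.6, -0.4]
finger_gap: 0.0853
grip_force: 0.0
```

Call:
{"api": "servo_tool", "payload": {
  "increments": [
    {"grip":0,"x":-25.5,"y":-28.4,"z":5,"roll":0},
    {"grip":0,"x":-25.5,"y":-28.4,"z":5,"roll":0},
    {"grip":0,"x":-25.5,"y":-28.4,"z":5,"roll":0},
    {"grip":0,"x":0,"y":0,"z":0,"roll":-6.87},
    {"grip":0,"x":0,"y":0,"z":0,"roll":-6.87}
  ]
}}

```text
clock: 1.77
tcp_pos: [0.4597, -0.0639, 0.1403]
orientation: [-0.001, 0.015, 1.0, 0.0]
wrist_force: [-0.7, 0.0, 1.0]
finger_gap: 0.0855
grip_force: 0.0
```

Call:
{"api": "servo_tool", "payload": {
  "increments": [
    {"grip":0,"x":0,"y":0,"z":0,"roll":-6.87},
    {"grip":0,"x":0,"y":0,"z":0,"roll":-6.87},
    {"grip":0,"x":0,"y":0,"z":0,"roll":-6.87},
    {"grip":0,"x":0,"y":0,"z":0,"roll":-6.87},
    {"grip":0,"x":0,"y":0,"z":0,"roll":-6.87}
  ]
}}

```text
clock: 2.18
tcp_pos: [0.4589, -0.0617, 0.1409]
orientation: [-0.0, -0.283, 0.959, 0.0]
wrist_force: [0.3, -0.5, 0.1]
finger_gap: 0.0854
grip_force: 0.0
```

Call:
{"api": "servo_tool", "payload": {
  "increments": [
    {"grip":0,"x":0,"y":0,"z":0,"roll":-6.87},
    {"grip":0,"x":0,"y":0,"z":0,"roll":-6.87},
    {"grip":0,"x":0,"y":0,"z":0,"roll":-6.87},
    {"grip":0,"x":0,"y":0,"z":0,"roll":-6.87},
    {"grip":0,"x":0,"y":0,"z":0,"roll":-6.87}
  ]
}}

```text
clock: 2.6
tcp_pos: [0.4589, -0.0616, 0.1409]
orientation: [-0.0, -0.553, 0.833, 0.0]
wrist_force: [0.5, -0.0, 0.0]
finger_gap: 0.0851
grip_force: 0.0
```

Call:
{"api": "servo_tool", "payload": {
  "increments": [
    {"grip":0,"x":0,"y":0,"z":0,"roll":-6.87},
    {"grip":0,"x":0,"y":0,"z":0,"roll":-6.87},
    {"grip":0,"x":0,"y":0,"z":0,"roll":0},
    {"grip":0,"x":0,"y":0,"z":0,"roll":0}
  ]
}}

```text
clock: 2.93
tcp_pos: [0.4591, -0.0617, 0.141]
orientation: [-0.0, -0.646, 0.764, 0.0]
wrist_force: [-0.8, 0.2, -0.4]
finger_gap: 0.0854
grip_force: 0.0
```

```bash
cat >> h.py <<'E'
from scipy.spatial.transform import Rotation as Ro
def st():
    s=env.get_state();q=s['orientation'];M=Ro.from_quat([q[1],q[2],q[3],q[0]]).as_matrix()
    print('t %.2f'%s['clock'],'tcp',np.round(s['tcp_pos'],4),'yaw %.2f'%np.degrees(np.arctan2(M[1,0],M[0,0])),'z',np.round(M[:,2],4),'F',np.round(s['wrist_force'],1),'T',np.round(s['ft_torque'],2),'gap %.4f gf %.0f'%(s['finger_gap'],s['grip_force']),'j',np.round(s['joint_pos'],2));return s,M
E
python3 - <<'E'
from h import *
s,M=st();print('delta tool mm',M.T@(np.array([.4602,-.0619,.002])-s['tcp_pos'])*1e3)
E
```

```text
t 2.93 tcp [ 0.4591 -0.0617  0.141 ] yaw -99.58 z [-5.e-04  2.e-04 -1.e+00] F [-0.8  0.2 -0.4] T [-0.06 -0.05  0.01] gap 0.0854 gf 0 j [-0.31  0.15 -0.39  1.03  0.   -1.71]
delta tool mm [ 7.04911026e-02 -1.24826815e+00  1.39035621e+02]
```

Call:
{"api": "servo_tool", "payload": {
  "increments": [
    {"grip":0,"x":0,"y":-1.2,"z":35,"roll":0},
    {"grip":0,"x":0,"y":0,"z":35,"roll":0},
    {"grip":0,"x":0,"y":0,"z":35,"roll":0},
    {"grip":0,"x":0,"y":0,"z":22,"roll":0},
    {"grip":0,"x":0,"y":0,"z":10,"roll":0}
  ]
}}

```text
clock: 3.35
tcp_pos: [0.4577, -0.0611, 0.001]
orientation: [-0.001, -0.645, 0.764, 0.002]
wrist_force: [0.3, -1.3, 1.0]
finger_gap: 0.0854
grip_force: 0.0
```

Call:
{"api": "servo_tool", "payload": {
  "increments": [
    {"grip":0.5,"x":0,"y":0,"z":0,"roll":0},
    {"grip":0.7,"x":0,"y":0,"z":0,"roll":0},
    {"grip":1,"x":0,"y":0,"z":0,"roll":0},
    {"grip":1,"x":0,"y":0,"z":0,"roll":0},
    {"grip":1,"x":0,"y":0,"z":0,"roll":0}
  ],
  "grip_force": 100
}}

```text
clock: 3.77
tcp_pos: [0.4616, -0.0622, 0.0055]
orientation: [0.001, -0.647, 0.763, -0.001]
wrist_force: [-0.3, 0.7, -0.8]
finger_gap: 0.0251
grip_force: 0.0
```

Call:
{"api": "servo_tool", "payload": {
  "increments": [
    {"grip":1,"x":0,"y":0,"z":0,"roll":0},
    {"grip":1,"x":0,"y":0,"z":0,"roll":0},
    {"grip":1,"x":0,"y":0,"z":0,"roll":0},
    {"grip":1,"x":0,"y":0,"z":0,"roll":0}
  ]
}}

```text
clock: 4.1
tcp_pos: [0.4615, -0.0622, 0.0057]
orientation: [0.001, -0.647, 0.763, -0.001]
wrist_force: [-1.6, 0.3, 6.9]
finger_gap: 0.0184
grip_force: 98.4
```

```bash
python3 -c "
from h import *
st()"
```

```text
t 4.10 tcp [ 0.4615 -0.0622  0.0057] yaw -99.41 z [ 2.4e-03 -7.0e-04 -1.0e+00] F [-1.6  0.3  6.9] T [ 0.05  0.32 -0.05] gap 0.0184 gf 98 j [-0.31  0.3  -0.58  0.68  0.   -1.71]
```

Call:
{"api": "servo_tool", "payload": {
  "increments": [
    {"grip":1,"x":0,"y":0,"z":-3,"roll":0},
    {"grip":1,"x":0,"y":0,"z":-7,"roll":0},
    {"grip":1,"x":0,"y":0,"z":-15,"roll":0},
    {"grip":1,"x":0,"y":0,"z":-25,"roll":0},
    {"grip":1,"x":0,"y":0,"z":-30,"roll":0}
  ]
}}

```text
clock: 4.52
tcp_pos: [0.4586, -0.0613, 0.0841]
orientation: [-0.001, -0.647, 0.763, 0.002]
wrist_force: [1.1, -1.2, -2.2]
finger_gap: 0.0179
grip_force: 98.0
```

Call:
{"api": "servo_tool", "payload": {
  "increments": [
    {"grip":1,"x":0,"y":0,"z":-35,"roll":0},
    {"grip":1,"x":0,"y":0,"z":-35,"roll":0},
    {"grip":1,"x":0,"y":0,"z":-35,"roll":0},
    {"grip":1,"x":0,"y":0,"z":-35,"roll":0},
    {"grip":1,"x":0,"y":0,"z":-35,"roll":0}
  ]
}}

```text
clock: 4.93
tcp_pos: [0.4596, -0.0616, 0.2615]
orientation: [0.0, -0.647, 0.763, 0.0]
wrist_force: [1.5, -0.1, -2.5]
finger_gap: 0.0176
grip_force: 98.1
```

Call:
{"api": "servo_tool", "payload": {
  "increments": [
    {"grip":1,"x":0,"y":0,"z":-25,"roll":0},
    {"grip":1,"x":0,"y":0,"z":-15,"roll":1},
    {"grip":1,"x":0,"y":0,"z":0,"roll":3},
    {"grip":1,"x":0,"y":0,"z":0,"roll":5},
    {"grip":1,"x":0,"y":0,"z":0,"roll":6}
  ]
}}

```text
clock: 5.35
tcp_pos: [0.4602, -0.0618, 0.3001]
orientation: [0.0, -0.54, 0.842, -0.0]
wrist_force: [0.6, -0.5, -2.8]
finger_gap: 0.018
grip_force: 98.1
```

Call:
{"api": "servo_tool", "payload": {
  "increments": [
    {"grip":1,"x":0,"y":0,"z":0,"roll":6},
    {"grip":1,"x":0,"y":0,"z":0,"roll":6},
    {"grip":1,"x":0,"y":0,"z":0,"roll":6},
    {"grip":1,"x":0,"y":0,"z":0,"roll":6},
    {"grip":1,"x":0,"y":0,"z":0,"roll":6}
  ]
}}

```text
clock: 5.77
tcp_pos: [0.4599, -0.0617, 0.2995]
orientation: [-0.0, -0.303, 0.953, 0.0]
wrist_force: [-0.0, -0.3, -2.8]
finger_gap: 0.0179
grip_force: 98.1
```

Call:
{"api": "servo_tool", "payload": {
  "increments": [
    {"grip":1,"x":0,"y":0,"z":0,"roll":6},
    {"grip":1,"x":0,"y":0,"z":0,"roll":6},
    {"grip":1,"x":0,"y":0,"z":0,"roll":6},
    {"grip":1,"x":0,"y":0,"z":0,"roll":6},
    {"grip":1,"x":0,"y":0,"z":0,"roll":6}
  ]
}}

```text
clock: 6.18
tcp_pos: [0.4599, -0.0617, 0.2995]
orientation: [-0.0, -0.046, 0.999, 0.0]
wrist_force: [-0.7, 0.4, -2.7]
finger_gap: 0.0178
grip_force: 98.1
```

Call:
{"api": "servo_tool", "payload": {
  "increments": [
    {"grip":1,"x":0,"y":0,"z":0,"roll":4},
    {"grip":1,"x":0,"y":0,"z":0,"roll":2.6},
    {"grip":1,"x":0,"y":0,"z":0,"roll":0},
    {"grip":1,"x":0,"y":0,"z":0,"roll":0}
  ]
}}

```text
clock: 6.52
tcp_pos: [0.4601, -0.0618, 0.2994]
orientation: [-0.0, 0.008, 1.0, 0.0]
wrist_force: [-0.2, -0.2, -2.9]
finger_gap: 0.0181
grip_force: 98.1
```

```bash
python3 -c "
from h import *
s,M=st();print(M.T@(np.array([.4807,-.2352,.30])-s['tcp_pos'])*1e3)"
```

```text
t 6.52 tcp [ 0.4601 -0.0618  0.2994] yaw 179.08 z [-3.e-04  2.e-04 -1.e+00] F [-0.2 -0.2 -2.9] T [0.03 0.01 0.06] gap 0.0181 gf 98 j [-0.31  0.09 -0.07  1.41  0.   -0.29]
[ -23.41416758 -173.04839024   -0.60349078]
```

Call:
{"api": "servo_tool", "payload": {
  "increments": [
    {"grip":1,"x":-3,"y":-15,"z":5,"roll":0},
    {"grip":1,"x":-5,"y":-35,"z":12,"roll":0},
    {"grip":1,"x":-5,"y":-37,"z":14,"roll":0},
    {"grip":1,"x":-5,"y":-36,"z":14,"roll":0},
    {"grip":1,"x":-3.4,"y":-30,"z":12,"roll":0}
  ]
}}

```text
clock: 6.93
tcp_pos: [0.4792, -0.2173, 0.2415]
orientation: [0.0, 0.008, 1.0, -0.0]
wrist_force: [1.1, -0.5, -1.8]
finger_gap: 0.0178
grip_force: 98.3
```

Call:
{"api": "servo_tool", "payload": {
  "increments": [
    {"grip":1,"x":-2,"y":-15,"z":7,"roll":0},
    {"grip":1,"x":0,"y":-5,"z":0,"roll":0},
    {"grip":1,"x":0,"y":0,"z":0,"roll":0},
    {"grip":1,"x":0,"y":0,"z":0,"roll":0},
    {"grip":1,"x":0,"y":0,"z":0,"roll":0}
  ]
}}

```text
clock: 7.35
tcp_pos: [0.481, -0.2341, 0.2362]
orientation: [0.0, 0.008, 1.0, 0.0]
wrist_force: [0.3, 0.3, -2.7]
finger_gap: 0.0177
grip_force: 98.3
```

```bash
python3 - <<'E'
from h import *
s,M=st()
a=shot('top','t1.png');b=shot('scene','s1.png')
a=cv2.resize(a[120:220,330:430],None,fx=4,fy=4,interpolation=cv2.INTER_CUBIC);b=cv2.resize(b[150:250,340:440],None,fx=4,fy=4,interpolation=cv2.INTER_CUBIC)
cv2.imwrite('pics/c1.png',np.hstack([a,b]))
for n in('top','scene'):print(n,[proj(n,s['tcp_pos']+[x,y,.0073]) for x,y in((.1,-.0016),(.273,.0155),(.3,.0155))])
E
```

```text
t 7.35 tcp [ 0.481  -0.2341  0.2362] yaw 179.10 z [ 8.e-04  1.e-04 -1.e+00] F [ 0.3  0.3 -2.7] T [-0.03  0.03  0.01] gap 0.0177 gf 98 j [-0.6   0.23 -0.05  1.29  0.   -0.59]
top [array([392.80071682, 194.06411657]), array([389.75629642, 146.73686143]), array([390.03368899, 139.57379779])]
scene [array([367.01158156, 238.27606381]), array([400.87418931, 194.68046671]), array([406.60989232, 188.73101438])]
```

View pics/c1.png

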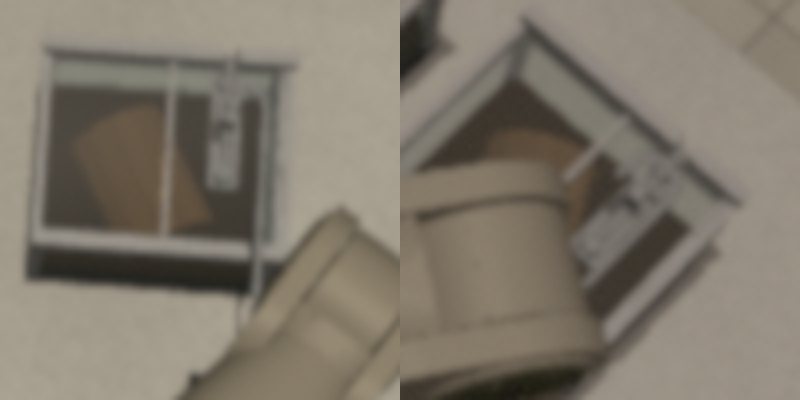

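The shank shows right of the knob (crop (262,180)→(266,100)), but the crook is hard to tell from the bolt. I'll difference this against the first picture.

```bash
python3 - <<'E'
from h import *
out=[]
for n,(x,y) in(('top',(365,130)),('scene',(375,165))):
    t={'top':'t1','scene':'s1'}[n]
    A=cv2.imread(f'pics/raw_{n}0.png').astype(float);B=cv2.imread(f'pics/raw_{t}.png').astype(float)
    d=np.clip(np.abs(B-A).mean(2)*4,0,255)[y:y+50,x:x+50]
    b=B[y:y+50,x:x+50].mean(2);out+=[np.vstack([cv2.resize(np.clip(q,0,255),None,fx=6,fy=6,interpolation=cv2.INTER_CUBIC) for q in(d,(b-50)*1.8)])]
im=np.clip(np.hstack(out),0,255).astype(np.uint8);cv2.imwrite('pics/d1.png',im)
E
```

```text
(no output)
```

View pics/d1.png

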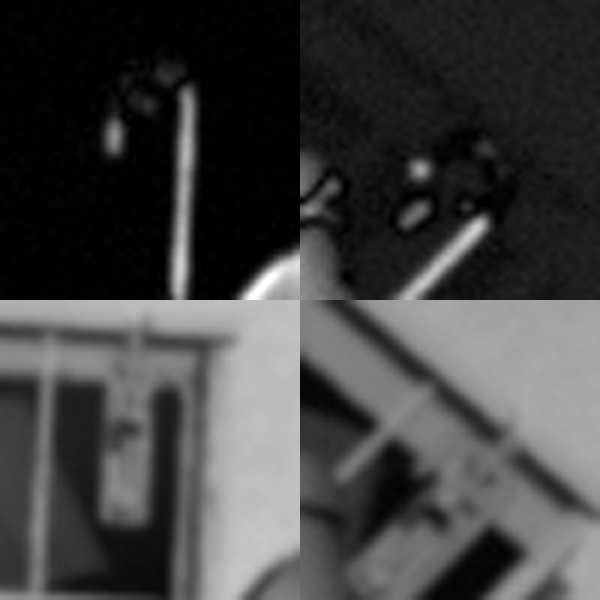

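```bash
python3 - <<'E'
from h import *
s,M=st();R=Ro.from_euler('z',-.9,degrees=True).as_matrix()
f=lambda x,y:np.array([.481,-.2341,.2362+.0073])+R@np.array([(x-62)/1e3,y/1e3,0])
for nm,x,y in(('shank200',200,0),('shank end',335,0),('front',355,20),('ret0',335,40),('ret tip',323,40)):
    t=(proj('top',f(x,y))-[365,130])*6;q=(proj('scene',f(x,y))-[375,165])*6+[300,0];print(nm,t.round(),q.round())
k=[.751,-.220,.199];print('knob',(proj('top',k)-[365,130])*6,(proj('scene',k)-[375,165])*6+[300,0])
# knob in new pics, darkest
E
```

```text
t 7.45 tcp [ 0.4812 -0.2341  0.2362] yaw 179.12 z [ 1.1e-03 -4.0e-04 -1.0e+00] F [-0.4  0.5 -2.2] T [-0.05  0.02  0.  ] gap 0.0178 gf 98 j [-0.6   0.23 -0.05  1.29  0.   -0.59]
shank200 [170. 322.] [304. 387.]
shank end [182. 103.] [485. 204.]
front [150.  68.] [481. 151.]
ret0 [115.  97.] [426. 151.]
ret tip [114. 117.] [410. 167.]
knob [139.98430281 127.95699846] [435.74422447 212.25771835]
```

```bash
cat >> h.py <<'E'
from scipy.optimize import least_squares
def shank(ft,fs,s,xs=(.66,.73),dz=.0073):
    """(y,z) of the shank axis at world xs, from shank centroids across the shank in both views (difference pictures)"""
    D={}
    for n,fn in(('top',ft),('scene',fs)):
        D[n]=np.abs(cv2.imread(f'pics/raw_{n}0.png').astype(float)-cv2.imread(f'pics/raw_{fn}.png').astype(float)).mean(2)
    M=Ro.from_quat(np.roll(s['orientation'],-1)).as_matrix();d=-M[:2,0];out=[]
    for x in xs:
        L=(x-s['tcp_pos'][0])/d[0];p0=np.r_[s['tcp_pos'][:2]+L*d,s['tcp_pos'][2]+dz]
        o=[]
        for n in D:
            a=proj(n,p0);t=proj(n,p0+[.01,0,0])-a;t/=np.hypot(*t);nn=np.array([-t[1],t[0]])
            k=np.arange(-5,5.01,.25);acc=0
            for j in np.arange(-3,3.1,.5):
                P=(a+j*t+k[:,None]*nn).astype(np.float32);acc=acc+cv2.remap(D[n].astype(np.float32),P[None,:,0],P[None,:,1],cv2.INTER_LINEAR)[0]
            acc=np.clip(acc-acc.max()*.4,0,None);o.append((n,a,nn,(k*acc).sum()/acc.sum()))
        r=least_squares(lambda q:[(proj(n,[x,q[0],q[1]])-a)@nn-w for n,a,nn,w in o],[p0[1],p0[2]]).x
        out.append((x,r-p0[1:],r));print('x',x,'dy,dz mm',((r-p0[1:])*1e3).round(1),'y,z',r.round(4),[round(q[3],2) for q in o])
    return out
E
python3 - <<'E'
from h import *
s,M=st();shank('t1','s1',s,(.67,.70,.73))
E
```

```text
t 7.45 tcp [ 0.4812 -0.2341  0.2362] yaw 179.12 z [ 1.1e-03 -4.0e-04 -1.0e+00] F [-0.4  0.5 -2.2] T [-0.05  0.02  0.  ] gap 0.0178 gf 98 j [-0.6   0.23 -0.05  1.29  0.   -0.59]
x 0.67 dy,dz mm [-2.8 -3. ] y,z [-0.2398  0.2405] [np.float64(0.66), np.float64(1.0)]
x 0.7 dy,dz mm [-3.2 -5.3] y,z [-0.2407  0.2382] [np.float64(0.68), np.float64(1.2)]
x 0.73 dy,dz mm [-3.2 -5.6] y,z [-0.2412  0.2379] [np.float64(0.68), np.float64(1.21)]
```

Call:
{"api": "servo_tool", "payload": {
  "increments": [
    {"grip":1,"x":0,"y":0,"z":8,"roll":0},
    {"grip":1,"x":0,"y":0,"z":10,"roll":0},
    {"grip":1,"x":0,"y":0,"z":8,"roll":0},
    {"grip":1,"x":0,"y":0,"z":5,"roll":0},
    {"grip":1,"x":0,"y":0,"z":5,"roll":0}
  ]
}}

```text
clock: 7.87
tcp_pos: [0.4804, -0.2348, 0.198]
orientation: [-0.001, 0.009, 1.0, 0.001]
wrist_force: [0.2, 0.8, -2.5]
finger_gap: 0.0176
grip_force: 98.4
```

Call:
{"api": "servo_tool", "payload": {
  "increments": [
    {"grip":1,"x":0,"y":0,"z":5,"roll":0},
    {"grip":1,"x":0,"y":0,"z":5,"roll":0},
    {"grip":1,"x":0,"y":0,"z":5,"roll":0},
    {"grip":1,"x":0,"y":0,"z":3,"roll":0},
    {"grip":1,"x":0,"y":0,"z":3,"roll":0}
  ]
}}

```text
clock: 8.28
tcp_pos: [0.4808, -0.2354, 0.1779]
orientation: [-0.0, 0.009, 1.0, 0.0]
wrist_force: [0.1, -0.2, -2.7]
finger_gap: 0.018
grip_force: 98.4
```

Call:
{"api": "servo_tool", "payload": {
  "increments": [
    {"grip":1,"x":0,"y":0,"z":0,"roll":0},
    {"grip":1,"x":0,"y":0,"z":0,"roll":0}
  ]
}}

```text
clock: 8.45
tcp_pos: [0.4808, -0.2353, 0.1782]
orientation: [-0.0, 0.009, 1.0, 0.0]
wrist_force: [-0.2, 0.7, -2.5]
finger_gap: 0.0173
grip_force: 98.4
```

```bash
python3 - <<'E'
from h import *
s,M=st()
shot('top','t2.png');shot('scene','s2.png');shank('t2','s2',s,(.67,.70,.73))
out=[]
for n,t,(x,y) in(('top','t2',(365,125)),('scene','s2',(370,170))):
    A=cv2.imread(f'pics/raw_{n}0.png').astype(float);B=cv2.imread(f'pics/raw_{t}.png').astype(float)
    d=np.clip(np.abs(B-A).mean(2)*4,0,255)[y:y+50,x:x+50]
    b=B[y:y+50,x:x+50].mean(2);out+=[np.vstack([cv2.resize(np.clip(q,0,255),None,fx=6,fy=6,interpolation=cv2.INTER_CUBIC) for q in(d,(b-50)*1.8)])]
cv2.imwrite('pics/d2.png',np.clip(np.hstack(out),0,255).astype(np.uint8))
E
```

```text
t 8.45 tcp [ 0.4808 -0.2353  0.1782] yaw 179.00 z [-1.e-04  2.e-04 -1.e+00] F [-0.2  0.7 -2.5] T [-0.01  0.02  0.01] gap 0.0173 gf 98 j [-0.61  0.26 -0.16  1.15  0.   -0.59]
x 0.67 dy,dz mm [-2.9 -1.3] y,z [-0.2415  0.1842] [np.float64(0.74), np.float64(0.97)]
x 0.7 dy,dz mm [-3.1 -3. ] y,z [-0.2422  0.1825] [np.float64(0.72), np.float64(1.05)]
x 0.73 dy,dz mm [-3.1 -2.7] y,z [-0.2427  0.1828] [np.float64(0.73), np.float64(1.05)]
```

View pics/d2.png

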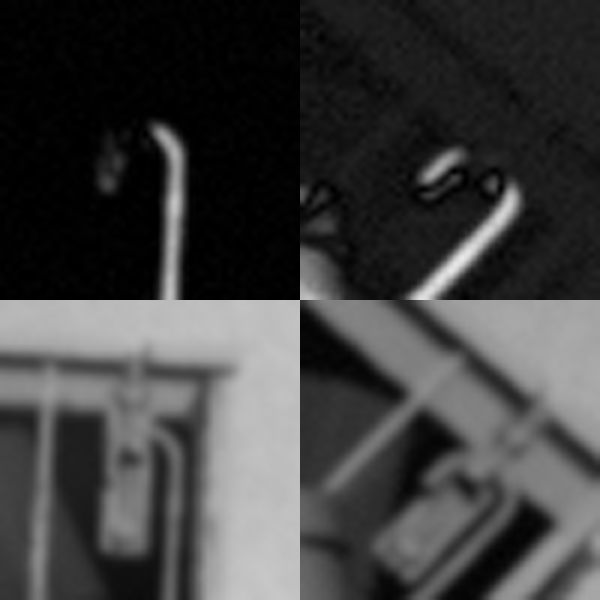

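Crook surrounds the dark knob (top crop (130,455)), which sits a few mm left of its middle. I'll centre it and pull.

Call:
{"api": "servo_tool", "payload": {
  "increments": [
    {"grip":1,"x":3,"y":3,"z":0,"roll":0},
    {"grip":1,"x":4,"y":0,"z":0,"roll":0},
    {"grip":1,"x":4,"y":0,"z":0,"roll":0},
    {"grip":1,"x":3,"y":0,"z":0,"roll":0},
    {"grip":1,"x":3,"y":0,"z":0,"roll":0}
  ]
}}

```text
clock: 8.97
tcp_pos: [0.4638, -0.232, 0.1785]
orientation: [0.0, 0.009, 1.0, -0.0]
wrist_force: [1.9, 0.8, -2.8]
finger_gap: 0.0178
grip_force: 98.4
```

Call:
{"api": "servo_tool", "payload": {
  "increments": [
    {"grip":1,"x":3,"y":0,"z":0,"roll":0},
    {"grip":1,"x":3,"y":0,"z":0,"roll":0},
    {"grip":1,"x":3,"y":0,"z":0,"roll":0},
    {"grip":1,"x":3,"y":0,"z":0,"roll":0}
  ]
}}

```text
clock: 9.3
tcp_pos: [0.4558, -0.2325, 0.1794]
orientation: [0.005, 0.008, 1.0, -0.0]
wrist_force: [19.7, 1.5, -4.9]
finger_gap: 0.0175
grip_force: 98.2
```

Call:
{"api": "servo_tool", "payload": {
  "increments": [
    {"grip":1,"x":2,"y":0,"z":0,"roll":0},
    {"grip":1,"x":2,"y":0,"z":0,"roll":0},
    {"grip":1,"x":0,"y":0,"z":0,"roll":0}
  ]
}}

```text
clock: 9.55
tcp_pos: [0.4555, -0.2331, 0.1805]
orientation: [0.008, 0.007, 1.0, -0.001]
wrist_force: [25.7, 2.5, -6.7]
finger_gap: 0.0177
grip_force: 97.9
```

```bash
python3 - <<'E'
from h import *
s,M=st()
shot('top','t3.png');shot('scene','s3.png');shank('t3','s3',s,(.67,.70))
E
```

```text
t 9.55 tcp [ 0.4555 -0.2331  0.1805] yaw 179.14 z [ 0.0167 -0.0021 -0.9999] F [25.7  2.5 -6.7] T [ 0.4  -3.98  0.13] gap 0.0177 gf 98 j [-0.63  0.2  -0.23  1.13  0.01 -0.62]
x 0.67 dy,dz mm [-2.6 -2.9] y,z [-0.2389  0.1849] [np.float64(0.6), np.float64(0.91)]
x 0.7 dy,dz mm [-2.9 -5. ] y,z [-0.2397  0.1828] [np.float64(0.59), np.float64(1.03)]
```

Force has risen to 26 N after only 25 mm. I'll look before pulling more.

```bash
python3 - <<'E'
from h import *
out=[]
for n,ts,(x,y) in(('top',('t2','t3'),(365,125)),('scene',('s2','s3'),(370,170))):
    out+=[np.vstack([cv2.resize(np.clip((cv2.imread(f'pics/raw_{t}.png').astype(float).mean(2)[y:y+45,x:x+45]-45)*1.9,0,255),None,fx=6.6,fy=6.6,interpolation=cv2.INTER_CUBIC) for t in ts])]
cv2.imwrite('pics/d3.png',np.hstack(out).astype(np.uint8))
E
```

```text
(no output)
```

View pics/d3.png

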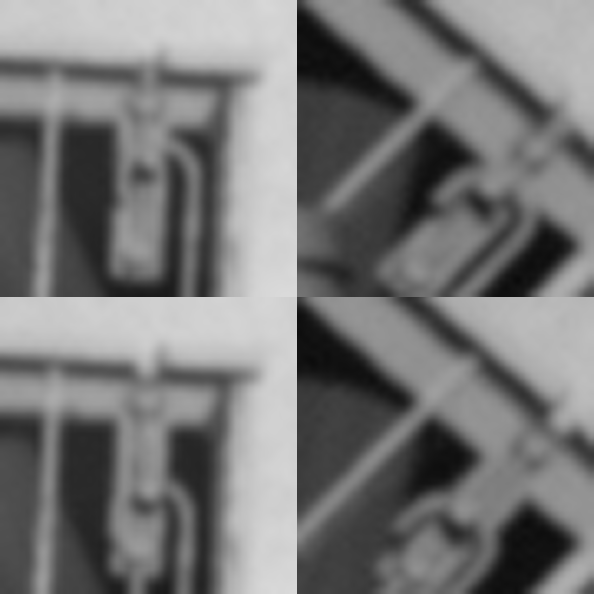

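Call:
{"api": "servo_tool", "payload": {
  "increments": [
    {"grip":1,"x":2,"y":0,"z":0,"roll":0},
    {"grip":1,"x":2,"y":0,"z":0,"roll":0},
    {"grip":1,"x":0,"y":0,"z":0,"roll":0}
  ]
}}

```text
clock: 9.9
tcp_pos: [0.4551, -0.2336, 0.1816]
orientation: [0.012, 0.007, 1.0, -0.001]
wrist_force: [34.6, 3.0, -5.7]
finger_gap: 0.018
grip_force: 98.0
```

```bash
python3 - <<'E'
from h import *
s,M=st()
shot('top','t4.png');shot('scene','s4.png')
def dark(n,fn,p):
    g=cv2.imread(f'pics/raw_{fn}.png').mean(2);b=cv2.resize(g,None,fx=8,fy=8,interpolation=cv2.INTER_CUBIC)
    x,y=int(p[0]*8+3.5),int(p[1]*8+3.5);w=b[y-20:y+21,x-20:x+21];i=np.unravel_index(w.argmin(),w.shape)
    q=((x-20+i[1])-3.5)/8,((y-20+i[0])-3.5)/8;return np.round(q,2),onplane(n,*q,.199)[:2].round(4)
print('stones0',dark('top','top0',(250+269/5,120+147/5)))
print('bark0',dark('top','top0',(250+684/5,120+157/5)),dark('scene','scene0',(398,201.3)))
print('2',dark('top','t2',(365+142/6.6,125+172/6.6)),dark('scene','s2',(370+183/6.6,170+205/6.6)))
for t,q in(('t3','s3'),('t4','s4')):print(dark('top',t,(365+145/6.6,125+203/6.6)),dark('scene',q,(370+158/6.6,170+230/6.6)))
E
```

```text
t 9.90 tcp [ 0.4551 -0.2336  0.1816] yaw 179.23 z [ 0.0241 -0.0029 -0.9997] F [34.6  3.  -5.7] T [ 0.62 -5.87  0.21] gap 0.0180 gf 98 j [-0.64  0.19 -0.24  1.12  0.01 -0.62]
stones0 (array([303.69, 148.81]), array([0.7397, 0.0912]))
bark0 (array([386.31, 151.06]), array([ 0.7515, -0.2126])) (array([397.44, 200.69]), array([ 0.7498, -0.2203]))
2 (array([385.81, 150.94]), array([ 0.7519, -0.2107])) (array([397.31, 200.56]), array([ 0.7498, -0.2197]))
(array([386.19, 156.31]), array([ 0.7314, -0.2129])) (array([393.44, 205.31]), array([ 0.7294, -0.2213]))
(array([386.19, 156.31]), array([ 0.7314, -0.2129])) (array([393.44, 205.31]), array([ 0.7294, -0.2213]))
```

Both views give 20.4 mm of bolt travel to a hard stop, and it may have started 6 mm drawn, so it is fully drawn. I'll ease the pull and slide the hatch left with the shank.

Call:
{"api": "servo_tool", "payload": {
  "increments": [
    {"grip":1,"x":-6,"y":0,"z":0,"roll":0},
    {"grip":1,"x":-6,"y":0,"z":0,"roll":0},
    {"grip":1,"x":-1,"y":3,"z":0,"roll":0},
    {"grip":1,"x":0,"y":4,"z":0,"roll":0},
    {"grip":1,"x":0,"y":4,"z":0,"roll":0}
  ]
}}

```text
clock: 10.42
tcp_pos: [0.4564, -0.2206, 0.1779]
orientation: [-0.001, 0.009, 1.0, 0.0]
wrist_force: [1.3, -0.5, -3.4]
finger_gap: 0.0182
grip_force: 98.7
```

Call:
{"api": "servo_tool", "payload": {
  "increments": [
    {"grip":1,"x":0,"y":4,"z":0,"roll":0},
    {"grip":1,"x":0,"y":5,"z":0,"roll":0},
    {"grip":1,"x":0,"y":6,"z":0,"roll":0},
    {"grip":1,"x":0,"y":7,"z":0,"roll":0},
    {"grip":1,"x":0,"y":7,"z":0,"roll":0}
  ]
}}

```text
clock: 10.83
tcp_pos: [0.4575, -0.1912, 0.1783]
orientation: [0.0, 0.009, 1.0, 0.0]
wrist_force: [0.5, -1.3, -3.2]
finger_gap: 0.0181
grip_force: 98.7
```

Call:
{"api": "servo_tool", "payload": {
  "increments": [
    {"grip":1,"x":0,"y":7,"z":0,"roll":0},
    {"grip":1,"x":0,"y":7,"z":0,"roll":0},
    {"grip":1,"x":0,"y":7,"z":0,"roll":0},
    {"grip":1,"x":0,"y":7,"z":0,"roll":0},
    {"grip":1,"x":0,"y":7,"z":0,"roll":0}
  ]
}}

```text
clock: 11.25
tcp_pos: [0.4582, -0.1561, 0.1783]
orientation: [-0.0, 0.009, 1.0, 0.0]
wrist_force: [0.5, -0.9, -3.3]
finger_gap: 0.0178
grip_force: 98.7
```

Call:
{"api": "servo_tool", "payload": {
  "increments": [
    {"grip":1,"x":0,"y":7,"z":0,"roll":0},
    {"grip":1,"x":0,"y":6,"z":0,"roll":0},
    {"grip":1,"x":0,"y":5,"z":0,"roll":0},
    {"grip":1,"x":0,"y":4,"z":0,"roll":0},
    {"grip":1,"x":0,"y":0,"z":0,"roll":0}
  ]
}}

```text
clock: 11.67
tcp_pos: [0.4586, -0.134, 0.1783]
orientation: [-0.0, 0.008, 1.0, 0.0]
wrist_force: [0.3, 0.9, -2.8]
finger_gap: 0.0178
grip_force: 98.7
```

```bash
python3 -c "
from h import *
s,M=st();shot('top','t5.png');shot('scene','s5.png');shank('t5','s5',s,(.67,.70))"
```

```text
t 11.67 tcp [ 0.4586 -0.134   0.1783] yaw 179.08 z [-0.e+00  6.e-04 -1.e+00] F [ 0.3  0.9 -2.8] T [-0.07 -0.04 -0.06] gap 0.0178 gf 99 j [-0.45  0.15 -0.3   1.12  0.   -0.44]
x 0.67 dy,dz mm [ 0.7 -3.6] y,z [-0.1367  0.182 ] [np.float64(-0.27), np.float64(-0.06)]
x 0.7 dy,dz mm [  4.8 -13.4] y,z [-0.133   0.1722] [np.float64(-1.6), np.float64(-0.89)]
```

Call:
{"api": "servo_tool", "payload": {
  "increments": [
    {"grip":1,"x":0,"y":3,"z":0,"roll":0},
    {"grip":1,"x":0,"y":3,"z":0,"roll":0},
    {"grip":1,"x":0,"y":3,"z":0,"roll":0},
    {"grip":1,"x":0,"y":3,"z":0,"roll":0}
  ]
}}

```text
clock: 12.1
tcp_pos: [0.4588, -0.1228, 0.1783]
orientation: [0.0, 0.009, 1.0, -0.0]
wrist_force: [0.5, -1.1, -2.4]
finger_gap: 0.0179
grip_force: 98.7
```

Call:
{"api": "servo_tool", "payload": {
  "increments": [
    {"grip":1,"x":0,"y":2,"z":0,"roll":0},
    {"grip":1,"x":0,"y":2,"z":0,"roll":0},
    {"grip":1,"x":0,"y":0,"z":0,"roll":0}
  ]
}}

```text
clock: 12.35
tcp_pos: [0.459, -0.1189, 0.1784]
orientation: [0.0, 0.009, 1.0, -0.0]
wrist_force: [0.2, -2.6, -3.0]
finger_gap: 0.0182
grip_force: 98.8
```

```bash
python3 - <<'E'
from h import *
st();a=shot('top','t6.png');b=shot('scene','s6.png')
f=lambda q:cv2.resize(q,None,fx=4.5,fy=4.5,interpolation=cv2.INTER_CUBIC)
cv2.imwrite('pics/c6.png',np.hstack([f(a[120:205,330:415]),f(b[150:235,345:430])]))
E
```

```text
t 12.35 tcp [ 0.459  -0.1189  0.1784] yaw 178.98 z [ 3.e-04 -6.e-04 -1.e+00] F [ 0.2 -2.6 -3. ] T [-0.37 -0.05 -0.54] gap 0.0182 gf 99 j [-0.42  0.14 -0.3   1.12 -0.   -0.4 ]
```

View pics/c6.png

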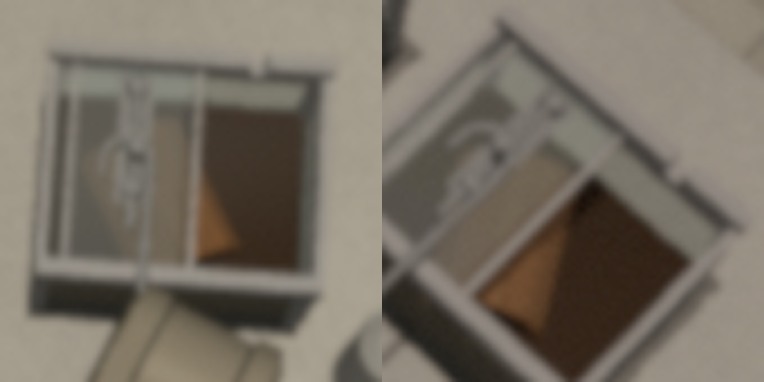

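The picture shows the right half open (top crop x 205–305) and the pane slid left, with the knob now at (135,160). I'll push on to the end stop.

Call:
{"api": "servo_tool", "payload": {
  "increments": [
    {"grip":1,"x":0,"y":2,"z":0,"roll":0},
    {"grip":1,"x":0,"y":2,"z":0,"roll":0},
    {"grip":1,"x":0,"y":2,"z":0,"roll":0},
    {"grip":1,"x":0,"y":0,"z":0,"roll":0}
  ]
}}

```text
clock: 12.78
tcp_pos: [0.4593, -0.1135, 0.1785]
orientation: [0.0, 0.01, 1.0, -0.001]
wrist_force: [0.8, -6.0, -2.7]
finger_gap: 0.0181
grip_force: 100.1
```

Call:
{"api": "servo_tool", "payload": {
  "increments": [
    {"grip":1,"x":0,"y":2,"z":0,"roll":0},
    {"grip":1,"x":0,"y":2,"z":0,"roll":0},
    {"grip":1,"x":0,"y":0,"z":0,"roll":0},
    {"grip":1,"x":0,"y":0,"z":0,"roll":0}
  ]
}}

```text
clock: 13.12
tcp_pos: [0.4595, -0.1102, 0.1786]
orientation: [0.0, 0.01, 1.0, -0.001]
wrist_force: [0.4, -6.9, -3.0]
finger_gap: 0.0177
grip_force: 102.0
```

```bash
python3 - <<'E'
from h import *
st();shot('top','t7.png');shot('scene','s7.png')
for n,a,b,(x,y) in(('top','t6','t7',(352,148)),('scene','s6','s7',(365,180))):
    A=cv2.imread(f'pics/raw_{a}.png').mean(2).astype(np.float32)[y:y+20,x:x+20];B=cv2.imread(f'pics/raw_{b}.png').mean(2).astype(np.float32)[y:y+20,x:x+20];print(n,cv2.phaseCorrelate(A,B,cv2.createHanningWindow((20,20),cv2.CV_32F)))
E
```

```text
t 13.12 tcp [ 0.4595 -0.1102  0.1786] yaw 178.83 z [ 9.0e-04 -2.6e-03 -1.0e+00] F [ 0.4 -6.9 -3. ] T [-1.46 -0.09 -2.  ] gap 0.0177 gf 102 j [-0.4   0.14 -0.31  1.12 -0.   -0.38]
top ((-0.085664954039256, 0.13632436527365854), 1.0056592071056365)
scene ((-0.18967957325946294, 0.0726988476354844), 1.0004161489009857)
```

```bash
python3 - <<'E'
from h import *
for n,fn,p in(('top','t7',(330+135/4.5,120+160/4.5)),('scene','s7',(345+113/4.5,150+157/4.5))):
    g=cv2.imread(f'pics/raw_{fn}.png').mean(2);b=cv2.resize(g,None,fx=8,fy=8,interpolation=cv2.INTER_CUBIC)
    x,y=int(p[0]*8+3.5),int(p[1]*8+3.5);w=b[y-24:y+25,x-24:x+25];i=np.unravel_index(w.argmin(),w.shape)
    q=((x-24+i[1])-3.5)/8,((y-24+i[0])-3.5)/8;print(n,q,onplane(n,*q,.199))
E
```

```text
top (np.float64(359.4375), np.float64(154.5625)) [ 0.73146506 -0.11458516  0.199     ]
scene (np.float64(370.4375), np.float64(184.3125)) [ 0.7315424  -0.12298094  0.199     ]
```

Call:
{"api": "servo_tool", "payload": {
  "increments": [
    {"grip":1,"x":0,"y":-3,"z":0,"roll":0},
    {"grip":1,"x":0,"y":-3,"z":0,"roll":0},
    {"grip":1,"x":-2,"y":-3,"z":0,"roll":0},
    {"grip":1,"x":-3,"y":-3,"z":0,"roll":0},
    {"grip":1,"x":0,"y":0,"z":0,"roll":0}
  ]
}}

```text
clock: 13.63
tcp_pos: [0.4642, -0.1206, 0.1781]
orientation: [-0.0, 0.008, 1.0, 0.001]
wrist_force: [0.1, 0.3, -2.5]
finger_gap: 0.0176
grip_force: 98.7
```

```bash
python3 - <<'E'
from h import *
st();a=shot('top','t8.png');b=shot('scene','s8.png')
f=lambda q:cv2.resize(q,None,fx=9,fy=9,interpolation=cv2.INTER_CUBIC)
cv2.imwrite('pics/c8.png',np.clip((np.hstack([f(a[135:179,340:384]),f(b[165:209,350:394])]).astype(float)-40)*1.6,0,255))
E
```

```text
t 13.63 tcp [ 0.4642 -0.1206  0.1781] yaw 179.11 z [-1.0e-04  1.5e-03 -1.0e+00] F [ 0.1  0.3 -2.5] T [-0.1   0.05  0.01] gap 0.0176 gf 99 j [-0.42  0.15 -0.29  1.12  0.   -0.41][ WARN:0@1.372] global loadsave.cpp:1063 imwrite_ Unsupported depth image for selected encoder is fallbacked to CV_8U.
```

View pics/c8.png

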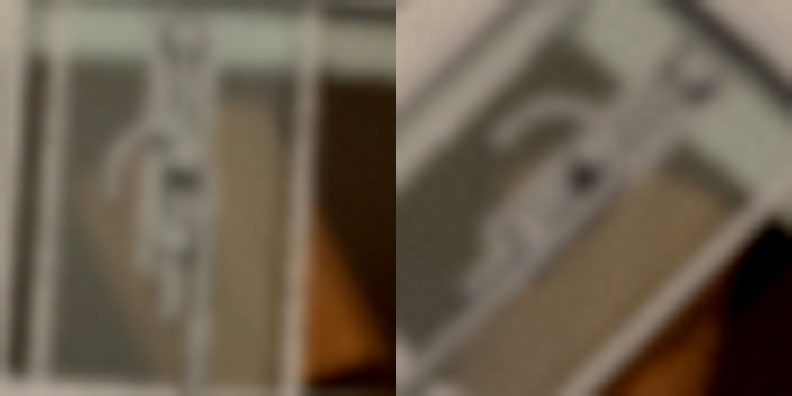

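The return leg (112,170) is far left of the knob (183,180) and the shank is almost touching it, because the rod turned slightly in the grip. I'll move right about 8 mm to centre, then lift.

Call:
{"api": "servo_tool", "payload": {
  "increments": [
    {"grip":1,"x":0,"y":-3,"z":0,"roll":0},
    {"grip":1,"x":0,"y":-3,"z":0,"roll":0},
    {"grip":1,"x":0,"y":-1.5,"z":0,"roll":0},
    {"grip":1,"x":0,"y":0,"z":0,"roll":0}
  ]
}}

```text
clock: 14.07
tcp_pos: [0.4637, -0.1287, 0.1783]
orientation: [0.0, 0.009, 1.0, 0.0]
wrist_force: [-0.7, -0.3, -2.8]
finger_gap: 0.0178
grip_force: 98.7
```

Call:
{"api": "servo_tool", "payload": {
  "increments": [
    {"grip":1,"x":0,"y":0,"z":-3,"roll":0},
    {"grip":1,"x":0,"y":0,"z":-3,"roll":0},
    {"grip":1,"x":0,"y":0,"z":-3,"roll":0},
    {"grip":1,"x":0,"y":0,"z":-3,"roll":0}
  ]
}}

```text
clock: 14.4
tcp_pos: [0.4638, -0.1285, 0.1908]
orientation: [0.0, 0.009, 1.0, -0.0]
wrist_force: [0.2, 0.4, -2.6]
finger_gap: 0.018
grip_force: 98.7
```

```bash
python3 -c "
from h import *
st()"
```

```text
t 14.40 tcp [ 0.4638 -0.1285  0.1908] yaw 179.01 z [ 4.e-04 -0.e+00 -1.e+00] F [ 0.2  0.4 -2.6] T [-0.03 -0.05  0.01] gap 0.0180 gf 99 j [-0.44  0.15 -0.27  1.15  0.   -0.42]
```

Call:
{"api": "servo_tool", "payload": {
  "increments": [
    {"grip":1,"x":0,"y":0,"z":-4,"roll":0},
    {"grip":1,"x":0,"y":0,"z":-4,"roll":0},
    {"grip":1,"x":0,"y":0,"z":-5,"roll":0},
    {"grip":1,"x":0,"y":0,"z":-7,"roll":0},
    {"grip":1,"x":0,"y":0,"z":-12,"roll":0}
  ]
}}

```text
clock: 14.82
tcp_pos: [0.4632, -0.1282, 0.2222]
orientation: [-0.001, 0.009, 1.0, 0.0]
wrist_force: [-0.0, -1.2, -3.3]
finger_gap: 0.018
grip_force: 98.7
```

Call:
{"api": "servo_tool", "payload": {
  "increments": [
    {"grip":1,"x":0,"y":0,"z":-20,"roll":0},
    {"grip":1,"x":0,"y":0,"z":-25,"roll":0},
    {"grip":1,"x":0,"y":0,"z":-15,"roll":0},
    {"grip":1,"x":0,"y":0,"z":-8,"roll":0},
    {"grip":1,"x":0,"y":0,"z":0,"roll":0}
  ]
}}

```text
clock: 15.23
tcp_pos: [0.4647, -0.129, 0.2925]
orientation: [0.002, 0.009, 1.0, -0.001]
wrist_force: [0.7, 0.5, -3.0]
finger_gap: 0.0177
grip_force: 98.7
```

Call:
{"api": "servo_tool", "payload": {
  "increments": [
    {"grip":1,"x":0,"y":0,"z":0,"roll":-2},
    {"grip":1,"x":0,"y":0,"z":0,"roll":-4},
    {"grip":1,"x":0,"y":0,"z":0,"roll":-6},
    {"grip":1,"x":0,"y":0,"z":0,"roll":-6},
    {"grip":1,"x":0,"y":0,"z":0,"roll":-6}
  ]
}}

```text
clock: 15.65
tcp_pos: [0.4631, -0.1282, 0.2889]
orientation: [-0.001, -0.202, 0.979, 0.001]
wrist_force: [-0.2, 0.4, -3.1]
finger_gap: 0.0176
grip_force: 98.8
```

Call:
{"api": "servo_tool", "payload": {
  "increments": [
    {"grip":1,"x":0,"y":0,"z":0,"roll":-6},
    {"grip":1,"x":0,"y":0,"z":0,"roll":-6},
    {"grip":1,"x":0,"y":0,"z":0,"roll":-6},
    {"grip":1,"x":0,"y":0,"z":0,"roll":-6},
    {"grip":1,"x":0,"y":0,"z":0,"roll":-6}
  ]
}}

```text
clock: 16.07
tcp_pos: [0.4631, -0.1283, 0.2889]
orientation: [-0.001, -0.449, 0.894, 0.001]
wrist_force: [0.5, -0.0, -2.8]
finger_gap: 0.0178
grip_force: 98.7
```

Call:
{"api": "servo_tool", "payload": {
  "increments": [
    {"grip":1,"x":0,"y":0,"z":0,"roll":-6},
    {"grip":1,"x":0,"y":0,"z":0,"roll":-6},
    {"grip":1,"x":0,"y":0,"z":0,"roll":-6},
    {"grip":1,"x":0,"y":0,"z":0,"roll":-6},
    {"grip":1,"x":0,"y":0,"z":0,"roll":-4}
  ]
}}

```text
clock: 16.48
tcp_pos: [0.4632, -0.1282, 0.2889]
orientation: [-0.0, -0.651, 0.759, 0.001]
wrist_force: [0.5, 0.2, -3.0]
finger_gap: 0.0177
grip_force: 98.7
```

Call:
{"api": "servo_tool", "payload": {
  "increments": [
    {"grip":1,"x":0,"y":0,"z":0,"roll":-2},
    {"grip":1,"x":0,"y":0,"z":0,"roll":0},
    {"grip":1,"x":0,"y":0,"z":0,"roll":0}
  ]
}}

```text
clock: 16.73
tcp_pos: [0.4633, -0.1283, 0.2893]
orientation: [-0.0, -0.662, 0.749, 0.001]
wrist_force: [0.1, -0.1, -2.5]
finger_gap: 0.0181
grip_force: 98.7
```

```bash
python3 - <<'E'
from h import *
s,M=st();print(M.T@(np.array([.42,-.07,.10])-s['tcp_pos'])*1e3)
a=shot('top','t9.png');b=shot('scene','s9.png')
f=lambda q:cv2.resize(q,(400,250),interpolation=cv2.INTER_AREA)
cv2.imwrite('pics/c9.png',np.vstack([a[100:300,190:510],b[60:260,200:520]]).repeat(1,0))
E
```

```text
t 16.73 tcp [ 0.4633 -0.1283  0.2893] yaw -97.06 z [-1.5e-03  8.0e-04 -1.0e+00] F [ 0.1 -0.1 -2.5] T [-0.02 -0.03 -0.01] gap 0.0181 gf 99 j [-0.44  0.12 -0.06  1.39  0.   -1.89]
[-52.44611472  49.84007834 189.41211109]
```

View pics/c9.png

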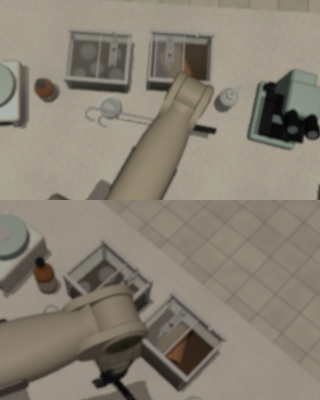

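Call:
{"api": "servo_tool", "payload": {
  "increments": [
    {"grip":1,"x":-10,"y":10,"z":0,"roll":0},
    {"grip":1,"x":-16,"y":15,"z":5,"roll":0},
    {"grip":1,"x":-16,"y":15,"z":15,"roll":0},
    {"grip":1,"x":-10,"y":10,"z":25,"roll":0},
    {"grip":1,"x":0,"y":0,"z":30,"roll":0}
  ]
}}

```text
clock: 17.25
tcp_pos: [0.4195, -0.0692, 0.2159]
orientation: [0.001, -0.663, 0.749, -0.001]
wrist_force: [-0.1, 0.4, -3.7]
finger_gap: 0.018
grip_force: 98.8
```

Call:
{"api": "servo_tool", "payload": {
  "increments": [
    {"grip":1,"x":0,"y":0,"z":30,"roll":0},
    {"grip":1,"x":0,"y":0,"z":30,"roll":0},
    {"grip":1,"x":0,"y":0,"z":30,"roll":0},
    {"grip":1,"x":0,"y":0,"z":25,"roll":0},
    {"grip":1,"x":0,"y":0,"z":20,"roll":0}
  ]
}}

```text
clock: 17.67
tcp_pos: [0.4193, -0.0703, 0.0782]
orientation: [-0.0, -0.662, 0.749, 0.001]
wrist_force: [0.4, -1.2, -2.1]
finger_gap: 0.0182
grip_force: 98.8
```

Call:
{"api": "servo_tool", "payload": {
  "increments": [
    {"grip":1,"x":0,"y":0,"z":15,"roll":0},
    {"grip":1,"x":0,"y":0,"z":10,"roll":0},
    {"grip":1,"x":0,"y":0,"z":8,"roll":0},
    {"grip":1,"x":0,"y":0,"z":5,"roll":0},
    {"grip":1,"x":0,"y":0,"z":5,"roll":0}
  ]
}}

```text
clock: 18.08
tcp_pos: [0.4207, -0.0709, 0.0371]
orientation: [0.0, -0.663, 0.749, -0.0]
wrist_force: [-0.1, -0.8, -2.0]
finger_gap: 0.0179
grip_force: 98.8
```

```bash
python3 -c "
from h import *
st()"
```

```text
t 18.08 tcp [ 0.4207 -0.0709  0.0371] yaw -97.01 z [ 3.e-04  0.e+00 -1.e+00] F [-0.1 -0.8 -2. ] T [-0.08 -0.03  0.03] gap 0.0179 gf 99 j [-0.36  0.2  -0.63  0.74  0.   -1.8 ]
```

Call:
{"api": "servo_tool", "payload": {
  "increments": [
    {"grip":1,"x":0,"y":0,"z":8,"roll":0},
    {"grip":1,"x":0,"y":0,"z":6,"roll":0},
    {"grip":1,"x":0,"y":0,"z":5,"roll":0},
    {"grip":1,"x":0,"y":0,"z":3,"roll":0},
    {"grip":1,"x":0,"y":0,"z":2,"roll":0}
  ]
}}

```text
clock: 18.5
tcp_pos: [0.4203, -0.0707, 0.0129]
orientation: [-0.0, -0.663, 0.749, 0.0]
wrist_force: [-0.6, 0.1, -2.3]
finger_gap: 0.018
grip_force: 98.8
```

Call:
{"api": "servo_tool", "payload": {
  "increments": [
    {"grip":1,"x":0,"y":0,"z":2,"roll":0},
    {"grip":1,"x":0,"y":0,"z":1,"roll":0},
    {"grip":1,"x":0,"y":0,"z":1,"roll":0},
    {"grip":1,"x":0,"y":0,"z":1,"roll":0},
    {"grip":1,"x":0,"y":0,"z":0,"roll":0}
  ]
}}

```text
clock: 18.92
tcp_pos: [0.4205, -0.0708, 0.0083]
orientation: [0.0, -0.663, 0.749, 0.0]
wrist_force: [-0.3, 0.4, -2.8]
finger_gap: 0.0176
grip_force: 98.8
```

```bash
python3 -c "
from h import *
st()"
```

```text
t 18.92 tcp [ 0.4205 -0.0708  0.0083] yaw -96.99 z [ 1.e-04  1.e-04 -1.e+00] F [-0.3  0.4 -2.8] T [-0.03  0.01  0.05] gap 0.0176 gf 99 j [-0.36  0.24 -0.67  0.66  0.   -1.8 ]
```

Call:
{"api": "servo_tool", "payload": {
  "increments": [
    {"grip":1,"x":0,"y":0,"z":1,"roll":0},
    {"grip":1,"x":0,"y":0,"z":1,"roll":0},
    {"grip":1,"x":0,"y":0,"z":0.5,"roll":0},
    {"grip":1,"x":0,"y":0,"z":0.5,"roll":0},
    {"grip":1,"x":0,"y":0,"z":0,"roll":0}
  ]
}}

```text
clock: 19.33
tcp_pos: [0.4206, -0.0709, 0.0059]
orientation: [0.0, -0.663, 0.749, -0.0]
wrist_force: [-2.5, -0.2, 5.4]
finger_gap: 0.018
grip_force: 100.1
```

Call:
{"api": "servo_tool", "payload": {
  "increments": [
    {"grip":0.7,"x":0,"y":0,"z":0,"roll":0},
    {"grip":0.6,"x":0,"y":0,"z":0,"roll":0},
    {"grip":0.4,"x":0,"y":0,"z":0,"roll":0},
    {"grip":0.2,"x":0,"y":0,"z":0,"roll":0},
    {"grip":0,"x":0,"y":0,"z":0,"roll":0}
  ]
}}

```text
clock: 19.75
tcp_pos: [0.4206, -0.0708, 0.0053]
orientation: [0.0, -0.663, 0.749, -0.0]
wrist_force: [-0.8, 0.3, 0.4]
finger_gap: 0.0694
grip_force: 0.0
```

Call:
{"api": "servo_tool", "payload": {
  "increments": [
    {"grip":0,"x":0,"y":0,"z":0,"roll":0},
    {"grip":0,"x":0,"y":0,"z":0,"roll":0},
    {"grip":0,"x":0,"y":0,"z":-5,"roll":0},
    {"grip":0,"x":0,"y":0,"z":-15,"roll":0},
    {"grip":0,"x":0,"y":0,"z":-25,"roll":0}
  ]
}}

```text
clock: 20.17
tcp_pos: [0.4184, -0.0701, 0.0492]
orientation: [-0.001, -0.663, 0.749, 0.002]
wrist_force: [0.2, -0.1, -0.4]
finger_gap: 0.0855
grip_force: 0.0
```

Call:
{"api": "servo_tool", "payload": {
  "increments": [
    {"grip":0,"x":0,"y":0,"z":-30,"roll":0},
    {"grip":0,"x":0,"y":0,"z":-30,"roll":0},
    {"grip":0,"x":0,"y":0,"z":-30,"roll":0},
    {"grip":0,"x":0,"y":0,"z":-15,"roll":0},
    {"grip":0,"x":0,"y":0,"z":0,"roll":0}
  ]
}}

```text
clock: 20.58
tcp_pos: [0.4229, -0.0716, 0.1594]
orientation: [0.002, -0.663, 0.749, -0.003]
wrist_force: [0.3, 0.4, -0.3]
finger_gap: 0.0853
grip_force: 0.0
```

```bash
python3 - <<'E'
from h import *
st();a=shot('top','t10.png');b=shot('scene','s10.png')
cv2.imwrite('pics/c10.png',np.hstack([a[100:300,130:530],b[60:260,150:550]]))
E
```

```text
t 20.58 tcp [ 0.4229 -0.0716  0.1594] yaw -96.99 z [ 0.0069 -0.0025 -1.    ] F [ 0.3  0.4 -0.3] T [-0.05 -0.01 -0.01] gap 0.0853 gf 0 j [-0.36  0.06 -0.44  1.06  0.   -1.8 ]
```

View pics/c10.png

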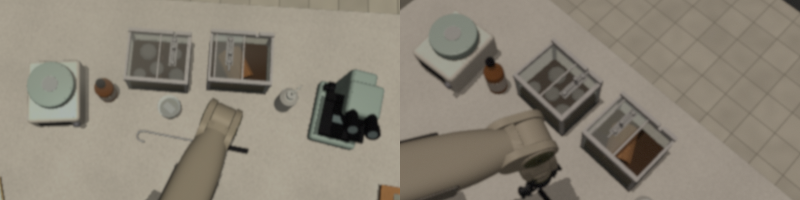

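The final view shows the bark tank's right half open, the stones tank shut, and the rod lying flat in front at about (140–245, 135–150). The bottles and tub look unmoved and the gripper is clear.

```bash
python3 -c "
from workcell import env
print(env.hand_in())"
```

```text
the job is handed in; nothing more can be done
None
```

I drew the bark tank's bolt back to its stop, slid the hatch fully open and laid the rod flat on the bench in front of the tanks; the stones tank, bottles, tub, microscope and centrifuge were not touched, and the job is handed in (about 21 s used).

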